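Uncap the vent, then crack open the sealed dry-storage box and hold it ajar

TASK

Before the white dry-storage box is opened its vent must be uncovered: lift the red cap off the vent port at the box's side and set it, without dropping it, rim down and fully home in the round pocket of the blue cap rest, and let go of it. Then take the lid's handle, break the lid free of its magnetic gasket and hold it slightly open, at about 10 degrees (a gap of about 4 cm at the front edge), never letting it fly open beyond 20 degrees. Finish while still holding the lid there, and leave everything else on the bench where it stands.

Things in the scene. Friction and masses are not known exactly. Their poses are not given: they have to be found in the camera images.
- box: white dry-storage box fixed to the bench, 240 (x, front to back) x 260 (y) x 110 mm tall, under a 16 mm thick lid 250 x 270 mm. Origin: centre of its underside; x points from the front edge to the hinge, z up. On its -y side a grey vent turret, 50 (x) x 90 (y) mm and 100 mm tall, its outer face 220 mm from the origin in -y; an 88 mm deep grey hinge housing behind
- hinge (a point): point on the lid's hinge line (along the box's y axis), at the middle of the far rim: 120 mm in the box's x from its origin and 110 mm above the bench
- lid (a joint): lid opening angle in rad, 0 closed, grows as the front edge rises; stop at 0.6. A magnetic gasket holds it shut: lifting at the handle takes a peak of about 9 to 17 N just at closed; the gasket's part then falls smoothly as the lid rises, so that about half the force or less is left at 10 degrees. The lid falls shut and seals again when let go
- lid_handle (a point): centre of the bar of the lid's dark steel bridge handle: bar 74 mm long (along the lid's x), 14 mm wide (y) and 14 mm high, its centre 38 mm above the lid's top, open below between two 12 mm posts at its ends; on the lid's middle line, 190 mm in front of the hinge line and 54 mm above it with the lid closed. Pinch the bar across its width from above. The axes turn with the lid
- cap_center (a point): centre (half-way up) of the red vent cap: 54 mm tall, a 32 mm wide round knob above a 44 mm wide rim flange, the flange being its lowest 7 mm; 45 g. z points up when it sits rim down. It sits loosely (about 3 mm play) over the stub of the vent port, rim down; lift it straight up at least 25 mm to clear the stub. Gripping about 8 mm above the centre keeps the fingertips clear of the cap rest when it is set down
- cap_rim (a point): centre of the red cap's underside (rim face), 27 mm below cap_center; z points up when the rim is down
- vent_port (a point): centre of the flat top of the vent turret, 100 mm above the bench, at 30 mm in -x and 190 mm in -y of the box's origin; a steel stub 18 mm wide and 18 mm tall stands on it, under the cap
- pocket (a point): centre of the mouth of the round pocket in the blue cap rest (a 90 x 90 x 22 mm block fixed to the bench): pocket 48 mm wide, 7 mm deep, mouth 22 mm above the bench, z up. The cap's rim (44 mm) fits it and stands on its floor
- beaker: glass beaker, 68 mm across, 80 mm tall; bystander, origin under its centre
- jar: white jar, 60 mm across, 70 mm tall; bystander, origin under its centre
- white_bottle: white plastic bottle with an orange label, 72 mm across, 160 mm tall; bystander, origin under its centre
- tip_rack: orange pipette-tip rack, 85 x 120 x 49 mm tall; bystander, origin under its centre
- petri: clear closed dish lying flat, 90 mm across, 16 mm tall; bystander, origin under its centre
- spatula: lab spatula lying flat, about 180 mm long; bystander, origin about its middle
There are look-alikes about, which are no part of the job. What is shaped like the part that bears cap_center but brown is not meant. Of the things that look like the part that bears pocket, take the one that is nearest to the robot's base at the start.

How it is judged:
By the outcome, as a careful person would: the job done as asked, in the order asked, and still so for the second after the job is handed in, while the arm keeps its last pose, push and grip.
It also fails if it takes over 58 s, if anything falls off the work surface, if the arm or the gripper's body presses on something with over 40 N, if the wrist force passes 120 N, or if a joint passes its speed limit or range.

ROBOT

A 6-joint arm with a two-finger parallel gripper is mounted at the origin on the work surface. World frame = base frame: x ahead of the robot, y to its left, z up, the work surface at z = 0. Lengths are in m, angles in rad, forces in N, time in s.
With the tool pointing down it reaches from about 0.35 to 0.975 m from the base axis. Payload 7.1 kg.
Tool frame: the origin (TCP) lies at the very end of the fingers, on their centre line; the grasp point (between the pads) lies 19 mm behind it (arm.grip_point_offset is the distance from the TCP to the grasp point, in m); z points along the fingers, y is the line along which they close (so a half turn about z gives the same grasp; the last joint's range is limited). The gripper opens to 88 mm and grips with 3 to 60 N. Pads are 20 mm wide; open, the fingers measure 115 mm over their backs; the gripper's body (75 mm by 178 mm) begins 61 mm behind the grasp point.
Start: joints at [-1.309, 0.423, 1.63, -0, 1.089, -0.019], TCP at [0.173, -0.6, 0.223] pointing down, gripper open.
Joint ranges: [-3, 3], [-0.9, 2.11], [0.09, 2.58], [-1.31, 4.45], [0.11, 2.69], [-2.54, 2.54]. Speed limits (rad/s): [2.39, 2.39, 3.01, 3.14, 3.14, 3.14].

INTERFACE

Orientations are given as a rotation vector (axis times angle).
In Python, from station import arm gives the robot as it stands.
- The arm moves only by the shell command python3 -m creep 'ROWS'. ROWS is text: rows parted by semicolons, each of 5 numbers parted by spaces: the shift along the tool's x, y, z normalised to -1 to 1, where 1 is 1 m, then the turn about the tool's z normalised to -1 to 1, where 1 is 0.5 rad, then the gripper's target within -1 to 1 (fully open at 1, half-way at 0, shut at -1). A call has exactly 8 rows; each row shifts and turns the commanded pose from where the row before left it, along the tool's axes as they then stand; what a row does not reach is not made up. A row lasts 1/10 s, in which the tool goes at most 50 mm and 8.59 degrees, less where a joint would pass 70% of its speed; a pose out of reach is approached as far as the arm can. A call with a number of a shift or a turn outside -1 to 1 is refused whole. A call with a gripper value outside its range is refused whole. The fingers move at their own pace and stop on an object; the grip force is fixed at half the most. Time passes only in rows, so rows that do not move let the fingers close, or fill a call up. It gives the time, the measured TCP pose, the force, the opening and the grip force at its end, in the units of the state.
- arm.read_state(): the state, without advancing time (a new reading comes with each control period).
- arm.capture(name): name is "scene" or "top"; returns a dict with "image" (480x640x3 uint8, red, green, blue), "intrinsics" (3x3 intrinsics, pixels), "T" (4x4, takes a point from camera to world coordinates). Camera axes: x right, y down, z forward; pixel columns grow to the right and rows downward; lengths in m; the calibration is good to about 2 mm. A picture is of the moment at which its call begins. There is no depth.
- arm.finish_job(): hands the job in; it is judged then, once.
Trained networks look in a picture, given as the dict that the camera call returned (one of the last four; its "shot" number tells which), for a name from the list of things; names that differ only in an ending like _2 or _b are one class to them, and where a whole thing is asked for, a point or a joint stands for the part that bears it (a point fixed in the world has none). Each returns a list of dicts, best first, with "confidence" (0 to 1); they miss things now and then, are a little off and sometimes report something else, mostly with a low value. They report only what shows in the picture. A call takes as long as a camera call. They do not tell look-alikes from the thing itself.
- arm.find_in(picture, target): "rect" ([left, top, right, bottom] in pixels, round what is visible of it).
- arm.regions_of(picture, target): "mask" (480x640 bool, what is visible of it) and "rect" ([left, top, right, bottom] in pixels, round what is visible of it).
The state is a dict: "clock": time; "joints": joint angles; "qvel": joint speeds; "joint_torque": joint torques, N m; "eef_pos": TCP position; "tcp_rot": TCP orientation; "force": force on the tool from outside, world axes, zero at the start; "ft_torque": the same for the moment, N m; "finger_gap": finger opening in m; "gripper_force": force on a finger pad.
Only numpy, scipy, OpenCV 4.12 (cv2) and the standard library are available. Lean on these libraries where they do the work, as an engineer would, in place of code of your own. Each camera call takes 0.05 s, during which the arm holds its last target. There are 200 camera calls.

## Working session

There is one attempt and no reset: what is moved stays moved. The work goes in short steps, Python scripts to look and compute and a shell command to move; the robot and the scene stay as the last step left them, time stands still between calls to the robot, and variables do not carry over. Pictures are saved under pics/ and viewed, at most 10 in all, crops included, and the job is handed in when it is done.

```bash
mkdir -p pics
python3 - <<'E'
from station import arm
import cv2,numpy as np
for n in ["scene","top"]:
    p=arm.capture(n)
    cv2.imwrite(f"pics/{n}0.png",p["image"][:,:,::-1])
    print(n,p["intrinsics"].tolist(),np.round(p["T"],4).tolist())
    for t in ["box","cap_center","pocket","lid_handle","white_bottle","beaker","jar"]:
        print(t,[(np.round(d["rect"]).tolist(),round(d["confidence"],2)) for d in arm.find_in(p,t)])
s=arm.read_state();print({k:np.round(v,4).tolist() for k,v in s.items()})
E
```

```text
scene [[434.98684723845173, 0.0, 312.85877475980175], [0.0, 434.98684723845173, 234.76453496187395], [0.0, 0.0, 1.0]] [[0.1644, 0.6418, -0.7491, 1.3318], [0.9862, -0.1229, 0.1112, -0.0914], [-0.0207, -0.757, -0.6531, 0.8209], [0.0, 0.0, 0.0, 1.0]]
box [([223.0, 214.0, 386.0, 370.0], 0.83), ([224.0, 246.0, 244.0, 274.0], 0.59)]
cap_center [([223.0, 305.0, 244.0, 336.0], 0.78), ([224.0, 247.0, 241.0, 275.0], 0.61)]
pocket [([386.0, 206.0, 421.0, 238.0], 0.95), ([449.0, 202.0, 480.0, 229.0], 0.91)]
lid_handle [([252.0, 214.0, 385.0, 309.0], 0.71)]
white_bottle [([140.0, 297.0, 181.0, 361.0], 0.56)]
beaker [([414.0, 228.0, 442.0, 266.0], 0.61)]
jar [([165.0, 225.0, 190.0, 258.0], 0.94)]
top [[576.0452652968316, 0.0, 325.1701220537879], [0.0, 576.0452652968316, 242.08346688435276], [0.0, 0.0, 1.0]] [[-0.0113, -0.9913, 0.1311, 0.3086], [-0.9999, 0.0099, -0.0114, 0.0453], [0.01, -0.1312, -0.9913, 1.8236], [0.0, 0.0, 0.0, 1.0]]
box [([281.0, 149.0, 398.0, 258.0], 0.91), ([284.0, 296.0, 316.0, 323.0], 0.37)]
cap_center [([384.0, 220.0, 397.0, 234.0], 0.55)]
pocket [([152.0, 277.0, 198.0, 313.0], 0.73)]
lid_handle [([282.0, 176.0, 372.0, 259.0], 0.98), ([383.0, 217.0, 397.0, 235.0], 0.23)]
white_bottle [([427.0, 175.0, 453.0, 203.0], 0.7), ([384.0, 219.0, 398.0, 232.0], 0.69)]
beaker [([214.0, 231.0, 236.0, 257.0], 0.97)]
jar [([430.0, 284.0, 452.0, 301.0], 0.62)]
{'clock': 0.8, 'joints': [-1.309, 0.4231, 1.6299, -0.0, 1.0886, -0.019], 'qvel': [-0.0008, 0.0006, 0.0011, 0.0016, 0.0004, 0.0005], 'joint_torque': [-0.0006, -54.4523, -27.4036, 0.0643, 0.0167, -0.0], 'eef_pos': [0.1732, -0.6005, 0.2227], 'tcp_rot': [3.1106, 0.4397, -0.0], 'force': [0.3235, -0.263, 0.6007], 'ft_torque': [-0.0038, -0.0488, -0.005], 'gripper_force': 0.0, 'finger_gap': 0.0878}
```

View pics/scene0.png

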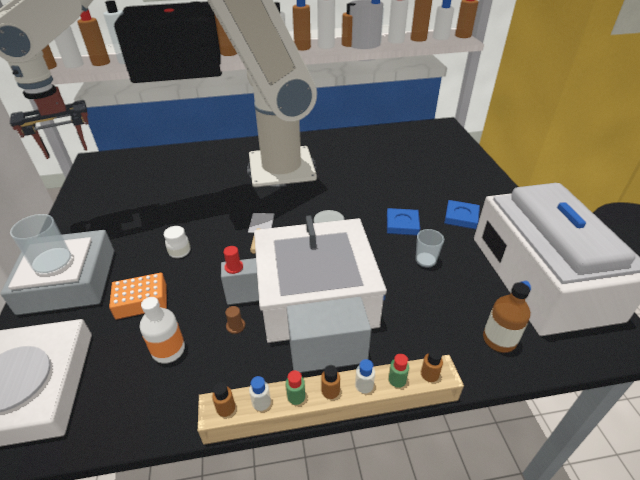

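View pics/top0.png

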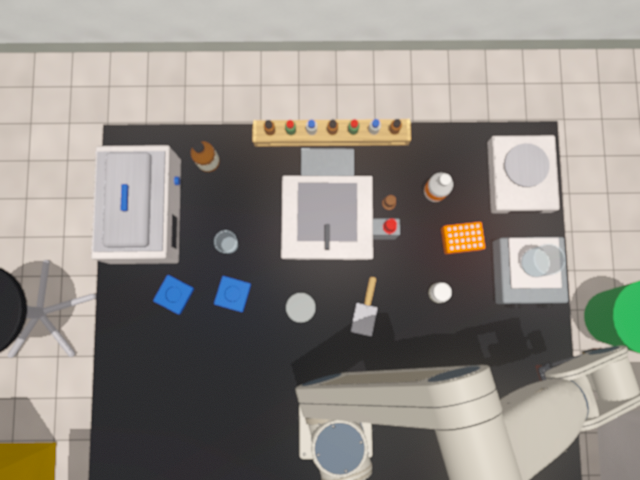

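The red cap sits on the turret at scene (233,260) / top (391,226). Its look-alike is the brown cap at scene (235,320) / top (390,202).
There are two blue rests: scene (403,221) / top (233,293), and scene (463,213) / top (174,295). The one at top (233,293) is nearer the base, so I choose that one.

```bash
cat > h.py <<'E'
from station import arm
import cv2,numpy as np
from scipy.optimize import minimize
def proj(p,P):
    T=p["T"];c=(np.asarray(P)-T[:3,3])@T[:3,:3];u=c@p["intrinsics"].T
    return u[:,:2]/u[:,2:]
def ray(p,uv,z):
    d=p["T"][:3,:3]@np.linalg.inv(p["intrinsics"])@[uv[0],uv[1],1];o=p["T"][:3,3]
    return o+d*(z-o[2])/d[2]
def block(x,y,yaw,sx,sy,z0,z1,cx=0,cy=0):
    c,s=np.cos(yaw),np.sin(yaw)
    return np.array([[x+c*(cx+a)-s*(cy+b),y+s*(cx+a)+c*(cy+b),z] for a in(-sx/2,sx/2) for b in(-sy/2,sy/2) for z in(z0,z1)])
def cyl(x,y,r,z0,z1):
    t=np.linspace(0,2*np.pi,40)
    return np.vstack([np.c_[x+r*np.cos(t),y+r*np.sin(t),0*t+z] for z in(z0,z1)])
def sil(p,parts,k=4):
    m=np.zeros((480*k,640*k),np.uint8)
    for P in parts:
        h=cv2.convexHull(((proj(p,P)+.5)*k).astype(np.float32))
        cv2.fillConvexPoly(m,np.round(h*16).astype(np.int32),255,shift=4)
    return cv2.resize(m,(640,480),interpolation=cv2.INTER_AREA)/255.
def fit(pics,masks,model,x0,step):
    def cost(v):
        e=0
        for p,m in zip(pics,masks):
            s=sil(p,model(v));e+=np.abs(s-m).sum()/m.sum()
        return e
    x0=np.array(x0,float)
    S=np.vstack([x0]+[x0+np.eye(len(x0))[i]*step[i] for i in range(len(x0))])
    r=minimize(cost,x0,method="Nelder-Mead",options=dict(initial_simplex=S,xatol=1e-4,fatol=1e-4,maxiter=150))
    return r.x,r.fun
def cmask(p,lo,hi,roi):
    h=cv2.cvtColor(p["image"],cv2.COLOR_RGB2HSV);m=cv2.inRange(h,np.array(lo),np.array(hi))
    if lo[0]==0 and hi[0]<15: m|=cv2.inRange(h,np.array([170,lo[1],lo[2]]),np.array([180,hi[1],hi[2]]))
    o=np.zeros_like(m);a,b,c,d=roi;o[b:d,a:c]=m[b:d,a:c];return o/255.
E
python3 - <<'E'
from h import *
s=arm.capture("scene");t=arm.capture("top")
B=([100,120,50],[125,255,255])
ms=[cmask(s,*B,(380,195,430,245)),cmask(t,*B,(205,265,258,320))]
for u in ([0],[1],[0,1]):
    print("pocket",fit([[s,t][i] for i in u],[ms[i] for i in u],lambda v:[block(*v,.09,.09,0,.022)],[.45,.2,.2],[.02,.02,.2]))
q=ray(t,(233,293),.022);print(q, ray(s,(403,219),.022))
R=([0,120,50],[8,255,255])
mr=[cmask(s,*R,(215,240,250,280)),cmask(t,*R,(375,210,405,240))]
print([m.sum() for m in ms+mr])
for u in ([0],[1],[0,1]):
    print("cap",fit([[s,t][i] for i in u],[mr[i] for i in u],lambda v:[cyl(*v,.022,.1,.107),cyl(*v,.016,.107,.154)],ray(t,(391,226),.15)[:2],[.01,.01]))
a=np.hstack([cv2.resize(s["image"][195:355,200:400],(400,320)),cv2.resize(t["image"][130:290,200:440],(400,267),interpolation=cv2.INTER_CUBIC)[:267].repeat(1,0) if 0 else cv2.resize(t["image"][130:290,210:410],(400,320))])
cv2.imwrite("pics/c1.png",a[:,:,::-1])
for r in (235,): print(t["image"][r,275:405:3].mean(1).astype(int).tolist())
print(t["image"][140:270:3,350].mean(1).astype(int).tolist())
E
```

```text
pocket (array([ 0.3900033 ,  0.31561552, -0.29003991]), np.float64(0.043028846153846154))
pocket (array([0.50408454, 0.12761377, 0.84115722]), np.float64(1.8434470588235294))
pocket (array([ 0.38995945,  0.3156899 , -0.29151055]), np.float64(0.16591199095022624))
[0.38979976 0.31334599 0.022     ] [0.39558573 0.314414   0.022     ]
[np.float64(832.0), np.float64(1000.0), np.float64(412.0), np.float64(159.0)]
cap (array([ 0.5817372, -0.1715203]), np.float64(0.08728345707214925))
cap (array([ 0.58474876, -0.16816908]), np.float64(0.19223085460599337))
cap (array([ 0.58318285, -0.17045128]), np.float64(0.30659670963702085))
[65, 66, 151, 234, 232, 234, 234, 220, 168, 169, 169, 169, 169, 170, 170, 170, 154, 114, 134, 171, 171, 170, 171, 171, 170, 171, 171, 180, 236, 235, 234, 234, 220, 123, 125, 125, 127, 126, 117, 129, 131, 117, 65, 66]
[162, 154, 85, 146, 173, 174, 176, 176, 177, 176, 177, 176, 207, 233, 212, 165, 166, 167, 167, 167, 167, 168, 169, 168, 169, 169, 170, 169, 170, 169, 169, 170, 171, 171, 220, 234, 235, 235, 235, 228, 111, 73, 74, 72]
```

View pics/c1.png

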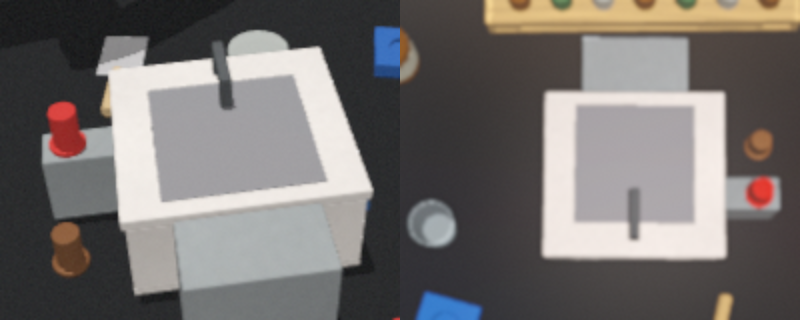

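The crop confirms the red cap on the turret (crop-left (66,128)), with the brown one standing on the bench (70,250). The closed lid has its dark handle at the front. Next I fit the lid pose.

Run:
```python
from h import *
s=arm.capture("scene");t=arm.capture("top")
def hullmask(p,th,roi):
    g=p["image"].mean(2);m=np.zeros((480,640),np.uint8);a,b,c,d=roi
    m[b:d,a:c]=(g[b:d,a:c]>th)
    n,l,st,_=cv2.connectedComponentsWithStats(m);k=1+st[1:,4].argmax()
    pts=np.argwhere(l==k)[:,::-1].astype(np.int32)
    o=np.zeros((480,640),np.uint8);cv2.fillConvexPoly(o,cv2.convexHull(pts),1);return o.astype(float)
mt=hullmask(t,200,(270,165,405,275))
print(mt.sum(), np.argwhere(mt).min(0),np.argwhere(mt).max(0))
lid=lambda v:[block(*v,.25,.27,.11,.126,-.005+.0,0)]
for off in (-.005,0,.005):
  r=fit([t],[mt],lambda v:[block(*v,.25,.27,.11,.126,off,0)],[.6,.02,0],[.01,.01,.05]);print(off,r)
x,y,w=r[0]; 
# handle bar: dark pixels
def dark(p,roi,th=110):
    g=p["image"].mean(2);m=np.zeros((480,640));a,b,c,d=roi;m[b:d,a:c]=g[b:d,a:c]<th;return m
md=dark(t,(315,218,340,254),140)
print("handle px",np.argwhere(md).mean(0)[::-1],np.argwhere(md).min(0),np.argwhere(md).max(0))
for off in (-.005,0,.005):
  c,sn=np.cos(w),np.sin(w)
  r=fit([t],[mt],lambda v:[block(*v,.25,.27,.11,.126,off,0)],[.6,.02,0],[.01,.01,.05]);x,y,w=r[0]
  R=np.array([[np.cos(w),-np.sin(w)],[np.sin(w),np.cos(w)]])
  H=np.r_[R@[-.07,0]+[x,y],.164];V=np.r_[R@[-.03,-.19]+[x,y],.127]
  print(off,"handle",H,"cap",V,"proj t,s",proj(t,[H,V]),proj(s,[H,V]))
```

```text
7462.0 [176 282] [258 372]
-0.005 (array([ 0.61628383,  0.01949066, -0.01231876]), np.float64(0.012497832153499297))
0 (array([ 0.61103345,  0.01946174, -0.01008095]), np.float64(0.011009506992290348))
0.005 (array([ 0.60609655,  0.01969755, -0.0095773 ]), np.float64(0.010939610365722273))
handle px [326.48120301 235.32330827] [224 324] [249 329]
-0.005 handle [0.54628914 0.02035295 0.164     ] cap [ 0.5839456  -0.17012537  0.127     ] proj t,s [[327.1084681  235.85404077]
 [390.56444668 224.50862346]] [[310.59947735 226.06319275]
 [232.22342495 258.56883633]]
0 handle [0.54103701 0.02016739 0.164     ] cap [ 0.57911963 -0.17022618  0.127     ] proj t,s [[327.19342592 237.64042429]
 [390.64048555 226.10427663]] [[310.16768857 224.6874318 ]
 [232.12642355 257.15288776]]
0.005 handle [0.53609976 0.02036795 0.164     ] cap [ 0.57427826 -0.17000643  0.127     ] proj t,s [[327.14443498 239.32231356]
 [390.60945111 227.70723138]] [[309.91992246 223.38475366]
 [232.16868841 255.72486669]]
```

```bash
python3 - <<'E'
from h import *
s=arm.capture("scene");t=arm.capture("top")
for n,z in (("beaker",.04),("jar",.035),("white_bottle",.08),("petri",.008)):
  for p in (s,t):
    d=arm.find_in(p,n)
    if d:
      r=d[0]["rect"];print(n,ray(p,((r[0]+r[2])/2,(r[1]+r[3])/2),z)[:2])
ms=[cmask(s,[100,120,50],[125,255,255],(380,195,430,245)),cmask(t,[100,120,50],[125,255,255],(205,265,258,320))]
f=lambda v:[block(*v,.09,.09,0,.022)]
for u in ([0],[1],[0,1]):
    print("pocket",fit([[s,t][i] for i in u],[ms[i] for i in u],f,[.39,.315,-.29],[.005,.005,.05]))
E
python3 -m creep '0 0 0 -.29 1;0 0 0 -.29 1;0 0 0 -.29 1;0 0 0 -.29 1;0 0 0 -.29 1;0 0 0 -.29 1;0 0 0 -.29 1;0 0 0 -.29 1'
```

```text
beaker [0.53750308 0.33282655]
beaker [0.54335149 0.32896346]
jar [ 0.38729902 -0.33125465]
jar [ 0.37930932 -0.329898  ]
white_bottle [ 0.72429417 -0.32657386]
white_bottle [ 0.70300922 -0.33624949]
petri [0.32675008 0.1021364 ]
petri [0.3348776  0.09886911]
pocket (array([ 0.39055047,  0.3154974 , -0.29113436]), np.float64(0.043730433349810506))
pocket (array([ 0.38840699,  0.31907833, -0.30323932]), np.float64(0.11674901960784313))
pocket (array([ 0.3901709 ,  0.31561101, -0.28307842]), np.float64(0.16799459548525295))
clock: 2.3
eef_pos: [0.1732, -0.6005, 0.2226]
tcp_rot: [-2.355, -2.079, -0.0]
force: [-1.1, -0.3, 0.3]
finger_gap: 0.0878
gripper_force: 0.0
```

```bash
python3 -m creep '0 0 0 -.248 1;.031 .029 0 0 1;.031 .029 0 0 1;.031 .029 0 0 1;.031 .029 0 0 1;.031 .029 0 0 1;.031 .029 0 0 1;.031 .029 0 0 1'
```

```text
clock: 3.1
eef_pos: [0.3785, -0.3834, 0.2229]
tcp_rot: [2.228, 2.214, 0.0]
force: [0.3, -0.8, 0.4]
finger_gap: 0.0876
gripper_force: 0.0
```

```bash
python3 -m creep '.0305 .029 0 0 1;.0305 .029 0 0 1;.0305 .029 0 0 1;.0305 .029 0 0 1;.0305 .029 0 0 1;.0305 .029 0 0 1;.0305 .029 0 0 1;0 0 0 0 1'
python3 - <<'E'
from h import *
s=arm.capture("scene");t=arm.capture("top")
q=arm.read_state();e=q["eef_pos"];print(e,q["tcp_rot"])
print(proj(s,[e,[e[0],e[1],.154]]),proj(t,[e]))
R=([0,120,50],[8,255,255])
m=cmask(s,*R,(215,240,250,280));print(m.sum())
print(fit([s],[m],lambda v:[cyl(*v,.022,.1,.107),cyl(*v,.016,.107,.154)],[.583,-.170],[.005,.005]))
cv2.imwrite("pics/a1.png",cv2.resize(s["image"][130:310,130:330],None,fx=3,fy=3,interpolation=cv2.INTER_CUBIC)[:,:,::-1])
E
```

```text
clock: 3.9
eef_pos: [0.5848, -0.1692, 0.2228]
tcp_rot: [2.223, 2.219, 0.003]
force: [0.0, 0.8, 0.3]
finger_gap: 0.0876
gripper_force: 0.0
[ 0.58191238 -0.17177117  0.22240713] [-2.22551638e+00 -2.21685587e+00  7.98807988e-04]
[[225.20175399 226.30852393]
 [229.78686391 249.48083685]] [[395.30849788 219.75540919]]
417.0
(array([ 0.58254718, -0.17128243]), np.float64(0.10528988573846805))
```

View pics/a1.png

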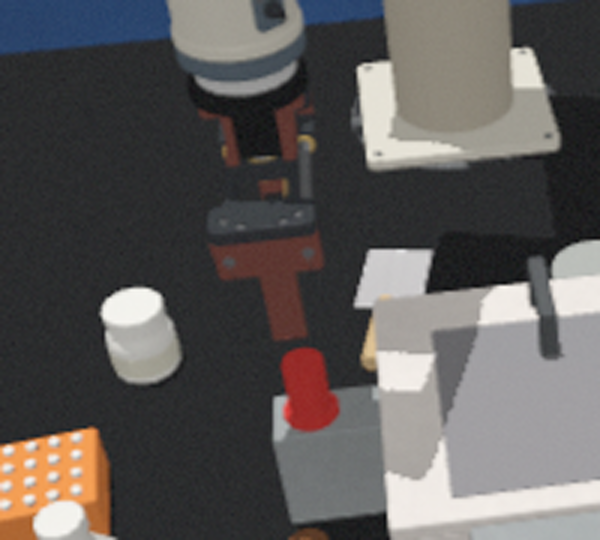

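The gripper is aligned above the red cap: finger at (285,310), cap top at (303,355) in the crop.

```bash
python3 -m creep '0 0 .035 0 1;0 0 .035 0 1;0 0 .025 0 1;0 0 .011 0 1;0 0 0 0 -1;0 0 0 0 -1;0 0 0 0 -1;0 0 0 0 -1'
```

```text
clock: 4.8
eef_pos: [0.5826, -0.1728, 0.1181]
tcp_rot: [2.227, 2.213, 0.002]
force: [-0.3, -0.1, -0.1]
finger_gap: 0.0595
gripper_force: 0.0
```

```bash
python3 -m creep '0 0 0 0 -1;0 0 0 0 -1;0 0 0 0 -1;0 0 0 0 -1;0 0 0 0 -1;0 0 0 0 -1;0 0 0 0 -1;0 0 0 0 -1'; python3 -c "
from station import arm
print(arm.read_state()['eef_pos'])"
```

```text
clock: 5.6
eef_pos: [0.582, -0.1724, 0.1168]
tcp_rot: [2.228, 2.215, 0.0]
force: [1.3, 0.4, 0.6]
finger_gap: 0.0327
gripper_force: 29.3
[ 0.58196375 -0.17243162  0.116779  ]
```

```bash
python3 -m creep '0 0 -.01 0 -1;0 0 -.02 0 -1;0 0 -.025 0 -1;0 0 -.025 0 -1;0 0 -.025 0 -1;0 0 -.02 0 -1;0 0 -.01 0 -1;0 0 0 0 -1' && python3 -m creep '.02 -.008 0 0 -1;.038 -.015 0 0 -1;.038 -.015 0 0 -1;.038 -.015 0 0 -1;.038 -.015 0 0 -1;.038 -.015 0 0 -1;.038 -.015 0 0 -1;.038 -.015 0 0 -1'
```

```text
clock: 6.4
eef_pos: [0.5824, -0.1727, 0.2533]
tcp_rot: [2.226, 2.213, 0.002]
force: [-0.4, -0.5, -0.6]
finger_gap: 0.0331
gripper_force: 29.0
clock: 7.2
eef_pos: [0.4679, 0.116, 0.2503]
tcp_rot: [-2.227, -2.214, 0.004]
force: [-0.3, -0.5, 0.4]
finger_gap: 0.0335
gripper_force: 29.0
```

```bash
python3 -m creep '.038 -.015 0 0 -1;.038 -.015 0 0 -1;.038 -.015 0 0 -1;.038 -.015 0 0 -1;.038 -.015 0 0 -1;.012 -.004 0 0 -1;0 0 0 0 -1;0 0 0 0 -1'; python3 -c "
from station import arm
print(arm.read_state()['eef_pos'],arm.read_state()['tcp_rot'])"
```

```text
clock: 8.0
eef_pos: [0.3921, 0.3159, 0.2509]
tcp_rot: [2.227, 2.215, -0.003]
force: [0.7, -0.6, -0.1]
finger_gap: 0.0329
gripper_force: 29.0
[0.39206334 0.31585928 0.25088198] [ 2.22715685  2.21549293 -0.00303289]
```

```bash
python3 -m creep '0 0 .03 0 -1;0 0 .04 0 -1;0 0 .04 0 -1;0 0 .03 0 -1;0 0 .02 0 -1;0 0 .01 0 -1;0 0 0 0 -1;0 0 0 0 -1'
python3 - <<'E'
from h import *
s=arm.capture("scene");t=arm.capture("top");e=arm.read_state()["eef_pos"];print(e)
z=e[2]-.0168
P=np.vstack([cyl(e[0],e[1],.022,z,z+.007)]);c=proj(s,[[e[0],e[1],z],[.39,.3157,.022]]);print(c)
im=s["image"][130:260,330:490].copy();k=5
im=cv2.resize(im,None,fx=k,fy=k,interpolation=cv2.INTER_CUBIC)[:600]
def poly(P,col):
    cv2.polylines(im,[np.round((proj(s,P)+.5-[330,130])*k).astype(int)],True,col,1)
t_=cyl(e[0],e[1],.022,z,z+.007);poly(t_[:40],(0,255,0));poly(t_[40:],(0,255,0))
poly(cyl(.39,.3157,.024,.022,.022)[:40],(255,255,0))
b=block(.39,.3157,-.29,.09,.09,.022,.022);poly(b[[0,2,6,4]],(255,255,0))
cv2.imwrite("pics/p1.png",im[:,:,::-1])
E
```

```text
clock: 8.8
eef_pos: [0.3934, 0.3164, 0.0823]
tcp_rot: [2.229, 2.214, 0.001]
force: [0.0, 0.2, 0.2]
finger_gap: 0.0328
gripper_force: 29.0
[0.39361629 0.31700841 0.0828718 ]
[[405.42607452 206.41016509]
 [402.81307717 217.77419414]]
```

View pics/p1.png

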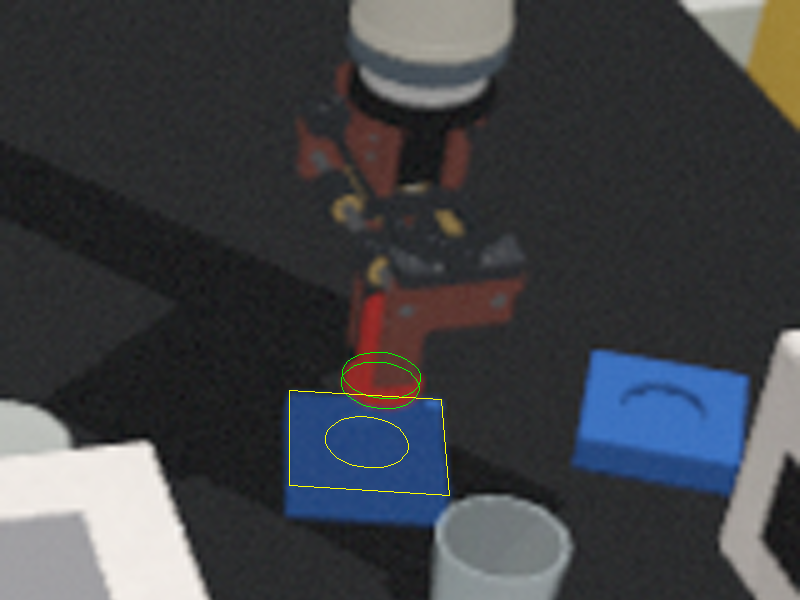

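```bash
python3 -m creep '-.002 -.004 0 0 -1;0 0 .01 0 -1;0 0 .012 0 -1;0 0 .01 0 -1;0 0 .006 0 -1;0 0 0 0 -1;0 0 0 0 -1;0 0 0 0 -1'
python3 - <<'E'
from h import *
L=[]
for i in range(4):
    s=arm.capture("scene" if i%2 else "top");q=arm.read_state();L.append(np.r_[q["eef_pos"],q["force"]])
print(np.round(L,4))
E
```

```text
clock: 9.7
eef_pos: [0.3889, 0.3149, 0.0438]
tcp_rot: [2.228, 2.215, 0.001]
force: [0.3, 0.5, -0.4]
finger_gap: 0.0329
gripper_force: 29.0
[[ 0.389   0.3149  0.0439  0.4017 -0.1995  0.0042]
 [ 0.3889  0.3149  0.044   0.4147 -1.1117 -0.1553]
 [ 0.3889  0.3149  0.044  -0.8593  0.0875 -1.2704]
 [ 0.3889  0.3149  0.044  -1.1143 -0.154  -0.8099]]
```

Rim is now about 5 mm above the mouth. I lower it in small steps and watch the force.

```bash
python3 -m creep '0 0 .002 0 -1;0 0 .002 0 -1;0 0 .001 0 -1;0 0 .001 0 -1;0 0 .001 0 -1;0 0 .001 0 -1;0 0 0 0 -1;0 0 0 0 -1'
```

```text
clock: 10.7
eef_pos: [0.3887, 0.3147, 0.0357]
tcp_rot: [2.228, 2.215, -0.0]
force: [-0.9, 1.3, -0.9]
finger_gap: 0.0333
gripper_force: 29.0
```

No contact, and the rim is at 19 mm, below the mouth. I go on down to the floor.

```bash
python3 -m creep '0 0 .001 0 -1;0 0 .001 0 -1;0 0 .001 0 -1;0 0 .0005 0 -1;0 0 .0005 0 -1;0 0 0 0 -1;0 0 0 0 -1;0 0 0 0 -1'
```

```text
clock: 11.5
eef_pos: [0.3887, 0.3147, 0.0318]
tcp_rot: [-2.228, -2.215, 0.0]
force: [-1.3, -0.6, 2.2]
finger_gap: 0.033
gripper_force: 29.4
```

```bash
python3 -m creep '0 0 .0005 0 -1;0 0 0 0 -1;0 0 .0005 0 -1;0 0 0 0 -1;0 0 0 0 -1;0 0 0 0 -1;0 0 0 0 -1;0 0 0 0 -1'
```

```text
clock: 12.3
eef_pos: [0.3887, 0.3147, 0.0316]
tcp_rot: [-2.228, -2.215, -0.0]
force: [-3.6, -2.0, 14.6]
finger_gap: 0.0331
gripper_force: 30.9
```

It's on the floor: 15 N, rim at about 15 mm. I release and rise.

```bash
python3 -m creep '0 0 -.0005 0 -1;0 0 0 0 1;0 0 0 0 1;0 0 0 0 1;0 0 0 0 1;0 0 0 0 1;0 0 0 0 1;0 0 0 0 1' && python3 -m creep '0 0 -.01 0 1;0 0 -.03 0 1;0 0 -.04 0 1;0 0 -.04 0 1;0 0 -.04 0 1;0 0 -.04 0 1;0 0 -.02 0 1;0 0 0 0 1' && python3 -m creep '0 0 0 .29 1;0 0 0 .29 1;0 0 0 .29 1;0 0 0 .29 1;0 0 0 .29 1;0 0 0 .29 1;0 0 0 .29 1;0 0 0 .29 1'
python3 - <<'E'
from h import *
s=arm.capture("scene");e=arm.read_state();print(e["eef_pos"],e["tcp_rot"])
cv2.imwrite("pics/p2.png",cv2.resize(s["image"][160:260,340:500],None,fx=5,fy=5,interpolation=cv2.INTER_CUBIC)[:,:,::-1])
m=cmask(s,[0,150,90],[8,255,255],(385,180,425,240));print(m.sum())
for z in (.015,.022):
  print(fit([s],[m],lambda v:[cyl(*v,.016,z+.007,z+.054),cyl(*v,.022,.022,z+.007+1e-4)],[.389,.315],[.004,.004]))
E
```

```text
clock: 13.1
eef_pos: [0.3887, 0.3147, 0.0311]
tcp_rot: [-2.228, -2.215, 0.0]
force: [0.5, -0.3, 0.5]
finger_gap: 0.0852
gripper_force: 0.0
clock: 13.9
eef_pos: [0.3902, 0.3159, 0.2551]
tcp_rot: [2.227, 2.214, 0.011]
force: [0.2, -0.7, -0.6]
finger_gap: 0.0879
gripper_force: 0.0
clock: 14.7
eef_pos: [0.3879, 0.3141, 0.2498]
tcp_rot: [3.078, 0.622, -0.003]
force: [-0.7, 1.1, -0.5]
finger_gap: 0.0879
gripper_force: 0.0
[0.38794632 0.31410856 0.24985454] [ 3.08054732  0.61093949 -0.0033085 ]
245.0
(array([0.39087907, 0.31510867]), np.float64(0.09847138855542215))
(array([0.39475189, 0.31362203]), np.float64(0.1554701880752301))
```

View pics/p2.png

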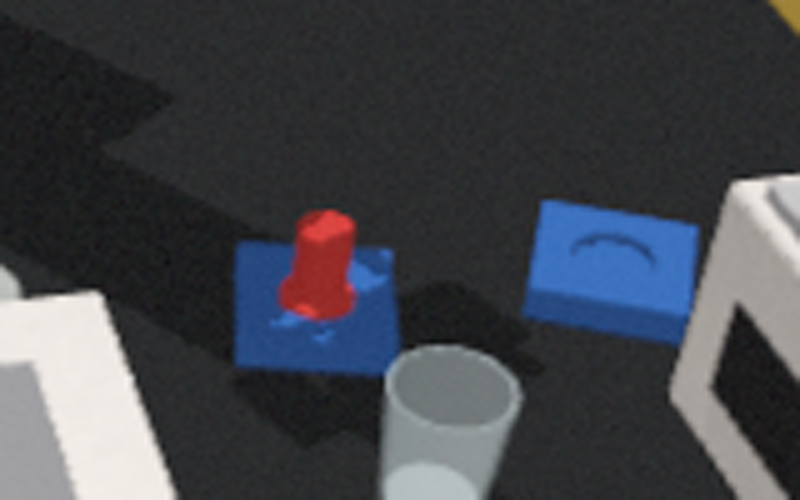

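The cap stands upright, sunk in the pocket (crop (320,265)), clear of the gripper. Next is the lid handle.

```bash
python3 -m creep '0 0 0 .27 1;0 0 0 .27 1;0 0 0 .27 1;0 0 0 0 1;.02 .037 0 0 1;.02 .037 0 0 1;.02 .037 0 0 1;.02 .037 0 0 1' && python3 -m creep '.02 .037 0 0 1;.02 .037 0 0 1;.02 .037 0 0 1;.015 .032 0 0 1;0 0 0 0 1;0 0 0 0 1;0 0 0 0 1;0 0 0 0 1'
python3 - <<'E'
from h import *
s=arm.capture("scene");e=arm.read_state();print(e["eef_pos"],e["tcp_rot"])
cv2.imwrite("pics/l1.png",cv2.resize(s["image"][130:250,230:390],None,fx=5,fy=5,interpolation=cv2.INTER_CUBIC)[:,:,::-1])
print((proj(s,[e["eef_pos"],[.5463,.0204,.171]])-[230,130])*5)
E
```

```text
clock: 15.55
eef_pos: [0.4688, 0.1652, 0.2507]
tcp_rot: [3.141, 0.01, -0.001]
force: [1.1, 0.1, 0.1]
finger_gap: 0.0876
gripper_force: 0.0
clock: 16.35
eef_pos: [0.543, 0.0248, 0.251]
tcp_rot: [-3.141, -0.004, 0.001]
force: [0.8, 0.6, -0.2]
finger_gap: 0.0876
gripper_force: 0.0
[0.54315144 0.02479715 0.2511187 ] [-3.14149205e+00 -3.83760210e-03  4.52752743e-04]
[[406.97406448 325.21633303]
 [402.74207661 468.88409194]]
```

View pics/l1.png

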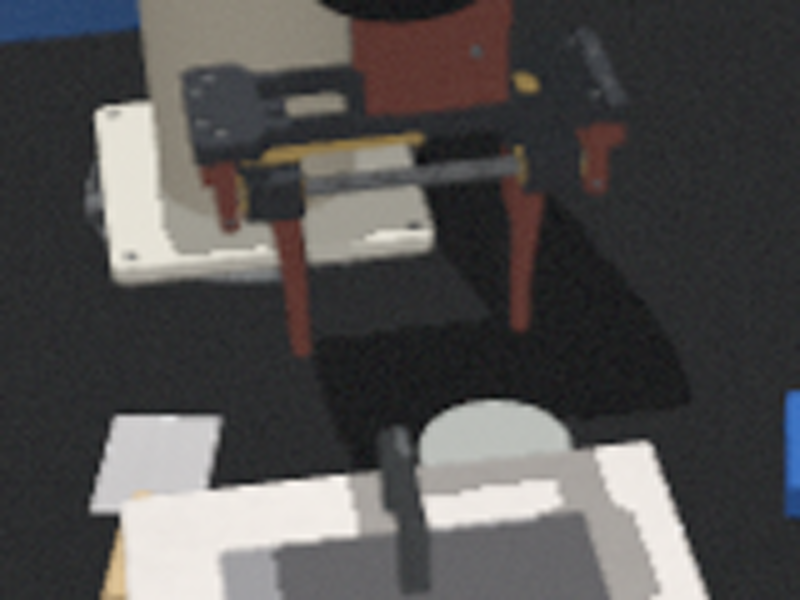

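Handle is centred between the fingers. Descend and close.

```bash
python3 -m creep '.003 .0044 .02 0 1;0 0 .03 0 1;0 0 .03 0 1;0 0 .02 0 1;0 0 .006 0 1;0 0 0 0 -1;0 0 0 0 -1;0 0 0 0 -1' && python3 -m creep '0 0 0 0 -1;0 0 0 0 -1;0 0 0 0 -1;0 0 0 0 -1;0 0 0 0 -1;0 0 0 0 -1;0 0 0 0 -1;0 0 0 0 -1'
```

```text
clock: 17.2
eef_pos: [0.5476, 0.0195, 0.1465]
tcp_rot: [-3.142, -0.0, -0.004]
force: [-0.2, 0.7, -0.3]
finger_gap: 0.0676
gripper_force: 0.0
clock: 18.0
eef_pos: [0.5466, 0.02, 0.1451]
tcp_rot: [-3.14, 0.002, 0.0]
force: [0.3, 5.7, 0.2]
finger_gap: 0.0137
gripper_force: 30.0
```

```bash
python3 -m creep '0 0 -.001 0 -1;0.0005 0 -.0015 0 -1;.0005 0 -.0015 0 -1;.0005 0 -.002 0 -1;.0005 0 -.002 0 -1;.0005 0 -.002 0 -1;.001 0 -.002 0 -1;.0005 0 -.002 0 -1'
```

```text
clock: 18.8
eef_pos: [0.5506, 0.0199, 0.1581]
tcp_rot: [-3.141, 0.001, 0.001]
force: [4.8, 5.2, -11.1]
finger_gap: 0.0135
gripper_force: 30.0
```

```bash
python3 -m creep '.001 0 -.003 0 -1;.001 0 -.003 0 -1;.001 0 -.003 0 -1;.001 0 -.003 0 -1;.001 0 -.003 0 -1;.001 0 -.002 0 -1;.001 0 -.001 0 -1;0 0 0 0 -1'
python3 - <<'E'
from h import *
s=arm.capture("scene");t=arm.capture("top");e=arm.read_state();print(e["eef_pos"],e["force"],e["finger_gap"])
H=np.array([.7363,.0183]);w=-.012
def lidpts(th):
    out=[]
    for a in(-.245,.005):
        for b in(-.135,.135):
            for z in (0,.016):
                x=a*np.cos(th)+z*np.sin(th);zz=-a*np.sin(th)+z*np.cos(th)
                out.append([H[0]+x*np.cos(w)-b*np.sin(w),H[1]+x*np.sin(w)+b*np.cos(w),.11+zz])
    return np.array(out)
im=cv2.resize(s["image"][150:300,210:410],None,fx=4,fy=4,interpolation=cv2.INTER_CUBIC)
for th,c in ((0,(255,255,0)),(.1745,(0,255,0))):
    p=np.round((proj(s,lidpts(th))+.5-[210,150])*4).astype(int)[[1,3,7,5]]
    cv2.polylines(im,[p],True,c,1)
cv2.imwrite("pics/l2.png",im[:,:,::-1])
E
```

```text
clock: 19.6
eef_pos: [0.5575, 0.0198, 0.1762]
tcp_rot: [-3.141, 0.001, 0.001]
force: [3.1, 3.4, -8.9]
finger_gap: 0.014
gripper_force: 30.0
[0.55743218 0.01976898 0.17606707] [ 3.33012833  3.67870994 -9.23354748] 0.013896928560091936
```

View pics/l2.png

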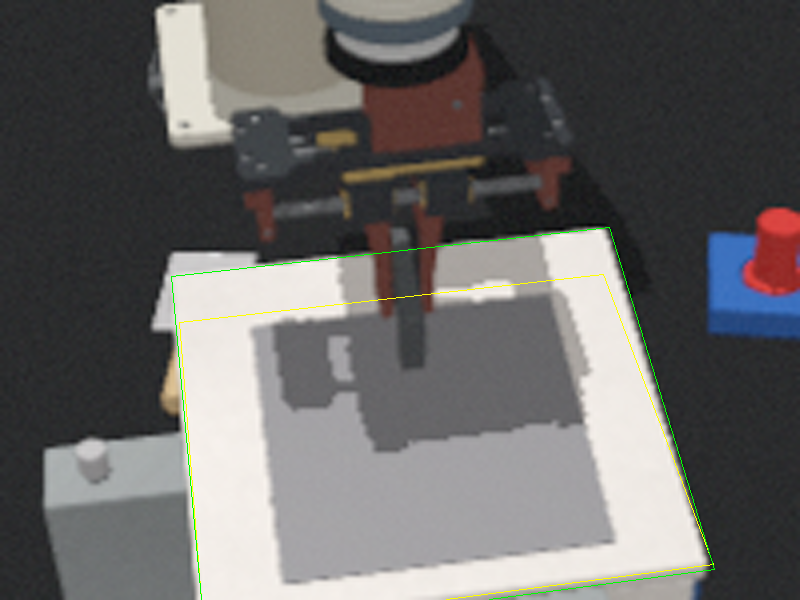

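The lid outline matches the 10° prediction, the stub is bare at (93,460), and the cap is in its rest. I hold once to check for drift, then hand in.

```bash
python3 -m creep '0 0 0 0 -1;0 0 0 0 -1;0 0 0 0 -1;0 0 0 0 -1;0 0 0 0 -1;0 0 0 0 -1;0 0 0 0 -1;0 0 0 0 -1' && python3 -c "
from station import arm
print(arm.finish_job())"
```

```text
clock: 20.5
eef_pos: [0.5574, 0.0198, 0.176]
tcp_rot: [-3.141, 0.001, 0.001]
force: [4.1, 3.6, -9.6]
finger_gap: 0.0138
gripper_force: 30.0
the job is handed in; nothing more can be done
None
```

I handed the job in at 20.5 s: the red cap is seated rim down in the pocket of the nearer blue rest and released, and the arm still holds the lid open at about 10°; the hand-in returned no verdict.

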